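# Lock the collar shaft with its linchpin

## Robot

A 6-joint arm with a two-finger parallel gripper is mounted at the origin on a cart in front of the work surface, level with it; the furniture and walls round the work are solid. World frame = base frame: x ahead of the robot, y to its left, z up, the work surface at z = 0. Lengths are in m, angles in degrees, forces in N, time in s.
With the tool pointing down it reaches from about 0.375 to 0.9 m from the base axis. Payload 3.1 kg.
Tool frame: the origin (TCP) lies on the centre line of the jaws, within the pads' length; the fingertips stand 22 mm ahead of it and the grasp point (between the pads) lies 3 mm ahead of it (bot.nose_length is the distance from the TCP to the fingertips, in m); z points along the fingers, x is the direction in which the jaws open and shut, and the axes are right-handed (so a half turn about z gives the same grasp; the last joint's range is limited). The gripper opens to 87 mm and grips with 3 to 60 N. Pads are 19 mm wide; open, the fingers measure 117 mm over their backs; the gripper's body (75 mm by 190 mm) begins 51 mm behind the grasp point.
Start: joints at [-79.04, 30.224, 82.088, -0, 67.689, -10.227], TCP at [0.226, -0.583, 0.245] pointing down, gripper open.
Joint ranges: [-176.69, 176.69], [-43.24, 126.21], [12.49, 139.97], [-82, 262], [0, 151.66], [-163.58, 163.58]. Speed limits (degrees/s): [159.86, 159.86, 180, 180, 180, 180].

## Interface

Orientations are given as a 3x3 rotation matrix whose columns are the frame's x, y, z axes.
In Python, from cell import bot gives the robot as it stands.
- The arm moves only by the tool step_arm, never from a script. Its argument "commands" is a list of rows, each an object with "delta_pos": the shift along the world's x, y, z in mm, a list of three; "spin": the turn about the world's z in degrees. In form: [{"delta_pos": [dx, dy, dz], "spin": spin}, ...]. A call has 1 to 20 rows; each row is the pose to reach, as a shift and turn from the pose measured when the call began; what a row does not reach only later rows make up. A row lasts 1/8 s, in which the tool goes at most 62.5 mm and 10.7 degrees, less where a joint would pass 70% of its speed; a pose out of reach is approached as far as the arm can. A call with a gripper value outside its range is refused whole. "grip" is the gripper command: -1 is fully open, 1 is shut, values between are in proportion, set as the call begins (left out, the last holds). The fingers move at their own pace and stop on an object; the grip force is fixed at half the most. Time passes only in rows, so rows that repeat a pose let the fingers close. It gives the time, the measured TCP pose, the force and the opening at its end, in the units of the state.
- bot.get_obs(): the state, without advancing time (a new reading comes with each control period).
- bot.grab_frame(name): name is "scene" or "side" or "wrist"; returns the picture (400x640x3 uint8, red, green, blue); there is no depth.
- bot.camera_params(name): a dict with "intrinsics" (3x3 intrinsics, pixels), "R" (3x3) and "t" (3): a world point X has camera coordinates R X + t. Camera axes: x right, y down, z forward; pixel columns grow to the right and rows downward; lengths in m; the calibration is good to about 2 mm. A picture is of the moment at which its call begins: read the wrist's pose just before it. camera_params takes no time and is no camera call; for the wrist camera it gives the pose at the moment of the call.
- bot.close_job(): hands the job in, once; it reports no verdict.
The state is a dict: "clock": time; "joints": joint angles; "dq": joint speeds; "tau": joint torques, N m; "position": TCP position; "eef_rot": TCP orientation; "contact_force": force on the tool from outside, world axes, zero at the start; "wrist_torque": the same for the moment, N m; "grip_width": opening from 0.0 (shut) to 1.0 (fully open).
Only numpy, scipy, OpenCV 4.12 (cv2) and the standard library are available. Lean on these libraries where they do the work, as an engineer would, in place of code of your own. Each camera call takes 0.05 s, during which the arm holds its last target. There are 200 camera calls.

## Task

Push the linchpin, from the robot's side, through the cross hole in the upright square shaft until its shoulder sits against the shaft, then swing its wire ring forward over the top of the shaft and fully down round the far side to hold the pin. How far the shaft stands out of its socket differs, so find the hole by eye or by feel; work gently without forcing anything, leave the starter motor, bearing and piston where they are, and let go at the end.

Things in the scene. Friction and masses are not known exactly. Their poses are not given: they have to be found in the camera images.
- stand: Fixed steel stand: 100x100x10 mm foot plate and a grey 46 mm square socket, 50 mm high, out of which an upright steel shaft rises. Origin: centre of the foot's underside; z up, x along the axis of the shaft's cross hole, level, away from the robot (roughly world +x).
- socket_top (a point): Centre of the socket's top, 50 mm above the stand's origin, where the 24 mm square shaft comes out. Its 11.2 mm hole runs through along stand x at y = 0; near face at x = -12 mm, far face at +12. The hole's axis is 85 to 105 mm above the table (not measured); shaft top 17 mm above it, top of the dark 42 mm collar 15 mm below it. The shaft resists gentle forces.
- linchpin: Loose steel linchpin, 0.11 kg. Origin on the pin's axis at the front face of its shoulder (18 mm diameter, 4 mm thick), which seats on the shaft; x towards the tip, z up. Dark block handle to hold it by: x = -46 to -12 mm, 18 mm wide in y, 22 mm below to 12 mm above the axis. It starts standing on the handle's underside, pin level, 22 mm up, tip away from the robot.
- pin_tip (a point): Centre of the pin's tip, 33 mm ahead of the linchpin's origin. The pin is round, 10 mm in diameter; its last 4 mm taper to 6.4 mm.
- lock_ring (a joint): Angle (rad) of the wire ring about its pivot on the linchpin, which lies 8 mm behind the linchpin's origin on the pin's axis, parallel to its y. 0 = fully down on its stop, reaching forward round the shaft and past the tip; pi/2 = straight up. It starts at 1.05 to 1.4. The pivot is stiff (about 0.06 N m): the ring stays where it is left.
- ring_bar (a point): Middle of the ring's cross bar, 46.5 mm from the pivot. 5 mm wire, legs 44 mm apart (centres), so that it passes round the shaft. Fully down, the bar lies 38.5 mm ahead of the linchpin's origin, level with the pin's axis.
- starter_motor: starter motor, 66x133x69 mm, lying on the table; a bystander; origin at the centre of its underside
- bearing: ball bearing, 40 mm diameter, 11 mm thick, lying flat; a bystander; origin at the centre of its underside
- piston: piston, 64x72x50 mm; a bystander; origin at the centre of its underside
Not all that is in view belongs to the job. What is shaped like the linchpin but orange or yellow is not meant.

How it is judged (in metres and radians):
On the way, in this order (a step that is already met when the one before it is completed fails the run):
1. the pin is fully home through the shaft, its ring still raised (x of linchpin in the frame of stand between -0.015 and -0.009 m and z of pin_tip in the frame of stand between 0.08 and 0.109 m and y of pin_tip in the frame of stand between -0.004 and 0.004 m and angle between the x axis of linchpin and the x axis of stand, either way round below 0.14 rad and value of joint lock_ring above 0.5 rad), for 0.2 s.
2. the ring is swung over and fully down (value of joint lock_ring below 0.12 rad), for 0.2 s.
At the end, for the whole second after the job is handed in: The linchpin is through the shaft's hole from the near side, its shoulder within 3 mm of the shaft's near face, its axis within 0.14 rad of the hole's; the ring is down round the shaft, within 0.12 rad of its stop; everything is let go and at rest (x of linchpin in the frame of stand between -0.015 and -0.009 m and z of pin_tip in the frame of stand between 0.08 and 0.109 m and y of pin_tip in the frame of stand between -0.004 and 0.004 m and angle between the x axis of linchpin and the x axis of stand, either way round below 0.14 rad and value of joint lock_ring below 0.12 rad and linear speed of linchpin below 0.02 m/s); the robot touches nothing.
It fails at once if the pin or its ring is forced against the stand (over 30 N) (contact force between linchpin and stand above 30 N).
It fails at once if the starter motor is moved more than 20 mm (distance of starter_motor from where it was at the start of the episode above 0.02 m).
It fails at once if the bearing is moved more than 20 mm (distance of bearing from where it was at the start of the episode above 0.02 m).
It fails at once if the piston is moved more than 20 mm (distance of piston from where it was at the start of the episode above 0.02 m).
It also fails if it takes over 69 s, if anything falls off the work surface, if the arm or the gripper's body presses on something with over 40 N, if the wrist force passes 120 N, or if a joint passes its speed limit or range.

## Working session

There is one attempt and no reset: what is moved stays moved. The work goes in short steps, Python scripts to look and compute and a tool call to move; the robot and the scene stay as the last step left them, time stands still between calls to the robot, and variables do not carry over. Pictures are saved under pics/ and viewed, about 8 in all and at most 12, crops included, and the job is handed in when it is done.

Besides the shell and the picture viewer there is one more tool, called after "Call:" in YAML: its name, and indented under it one key for each argument. step_arm: Moves the arm, as the interface text tells. Its arguments: {"type":"object","properties":{"commands":{"type":"array","items":{"type":"object","properties":{"delta_pos":{"type":"array","items":{"type":"number"}},"spin":{"type":"number"}}}},"grip":{"type":"number"}},"required":["commands"]}

```bash
mkdir -p pics; cat > h.py <<'E'
import numpy as np, cv2
from cell import bot
def grab(n,f):
    p=bot.camera_params(n); im=bot.grab_frame(n)[:,:,::-1].copy(); cv2.imwrite('pics/'+f,im); return im,p
def ray(p,u,v):
    K,R,t=[np.array(p[k]) for k in('intrinsics','R','t')]
    d=R.T@np.linalg.inv(K)@[u,v,1]; return -R.T@t,d/np.linalg.norm(d)
def onz(p,u,v,z):
    o,d=ray(p,u,v); return o+d*(z-o[2])/d[2]
def proj(p,X):
    K,R,t=[np.array(p[k]) for k in('intrinsics','R','t')]
    c=K@(R@np.array(X)+t); return c[:2]/c[2]
def tri(*L):
    A=0;b=0
    for o,d in L:
        M=np.eye(3)-np.outer(d,d);A=A+M;b=b+M@o
    return np.linalg.solve(A,b)
E
python3 - <<'E'
from h import *
a,p=grab('scene','a.png');b,q=grab('side','b.png')
cv2.imwrite('pics/ab.png',np.vstack([a,b])[:, :]) 
for x in(p,q): print(x)
print(bot.get_obs())
E
```

```text
{'intrinsics': array([[371.7223481 ,   0.        , 323.16831116],
       [  0.        , 371.7223481 , 201.48351481],
       [  0.        ,   0.        ,   1.        ]]), 'R': array([[-0.82891132, -0.55895486,  0.02180575],
       [-0.2639728 ,  0.35649944, -0.89622905],
       [ 0.49317785, -0.74865053, -0.4430553 ]]), 't': array([0.50265398, 0.20609546, 0.63036438])}
{'intrinsics': array([[382.79935603,   0.        , 319.82672176],
       [  0.        , 382.79935603, 196.77195741],
       [  0.        ,   0.        ,   1.        ]]), 'R': array([[ 9.83865247e-01, -1.78909472e-01,  7.59466976e-04],
       [-1.16739365e-01, -6.45182418e-01, -7.55057327e-01],
       [ 1.35576902e-01,  7.42786004e-01, -6.55658338e-01]]), 't': array([-0.54493147,  0.1410286 ,  0.77767212])}
{'clock': 0.1, 'joints': array([-7.90387100e+01,  3.02748207e+01,  8.21507677e+01,  8.46624441e-06,
        6.76881388e+01, -1.02270284e+01]), 'dq': array([-0.04625976, -0.07187923, -0.09640462,  0.02520803,  0.00593596,
       -0.07082406]), 'tau': array([ 1.17601376e-04, -4.40986276e+01, -1.77151626e+01,  6.34631747e-02,
        5.33303479e-02, -4.36458856e-05]), 'position': array([ 0.22580566, -0.58211133,  0.24364721]), 'eef_rot': array([[ 3.61434057e-01, -9.32397598e-01, -3.77288387e-04],
       [-9.32395628e-01, -3.61434082e-01,  1.94872509e-03],
       [-1.95335147e-03, -3.52553573e-04, -9.99998030e-01]]), 'contact_force': array([-0.29580954,  0.14790188,  0.37295136]), 'wrist_torque': array([0.01757213, 0.0199038 , 0.00178824]), 'grip_width': 1.00045348135401}
```

View pics/a.png

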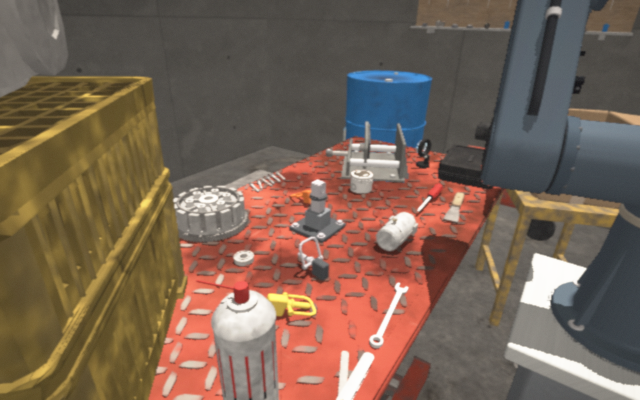

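View pics/b.png

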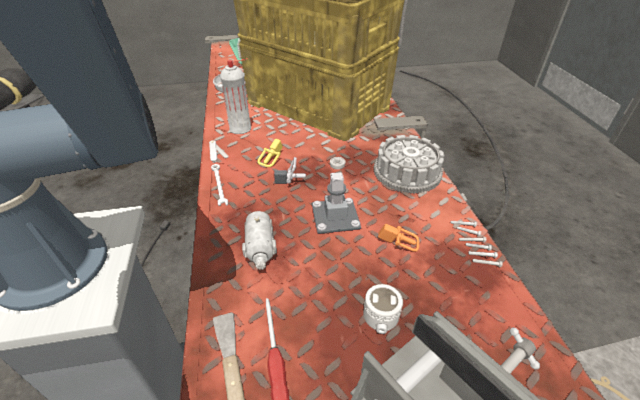

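Scene: linchpin handle at about (320,269), ring at (311,247), stand at (318,215). Side: handle at (281,177), pin tip at about (304,177), stand foot at (336,217), shaft top at (337,177). The bearing lies beyond the linchpin at (338,162).

```bash
python3 - <<'E'
from h import *
p=bot.camera_params('scene');q=bot.camera_params('side');w=bot.camera_params('wrist')
print('handle',tri(ray(p,320,269),ray(q,281,177)),onz(q,281,177,.02),onz(p,320,269,.02))
print('tip',onz(q,305,177,.022))
print('shaft top',tri(ray(p,318,182),ray(q,337,177)))
print('foot',[onz(q,*c,.01).round(3) for c in((314,206),(351,204),(360,229),(319,232))])
print('bearing',onz(q,338,162,.01),'motor',onz(q,259,240,.03), 'piston', onz(q,382,305,.05))
R,t=w['R'],w['t'];o=bot.get_obs();E=o['eef_rot'];print('cam in tool',E.T@(-R.T@t-o['position']),(R@E).round(3),w['intrinsics'][0,0])
for n in('a','b'):
  im=cv2.imread(f'pics/{n}.png');c=(250,160,380,290) if n=='a' else (240,130,400,250)
  cr=im[c[1]:c[3],c[0]:c[2]]; cv2.imwrite(f'pics/{n}c.png',cv2.resize(cr,None,fx=5 if n=='b' else 4.5,fy=5 if n=='b' else 4.5,interpolation=cv2.INTER_CUBIC))
E
```

```text
handle [0.48729387 0.1893135  0.01580528] [0.48763046 0.18441598 0.02      ] [0.48336592 0.19413545 0.02      ]
tip [0.54699161 0.17108092 0.022     ]
shaft top [0.59786368 0.03764891 0.11793887]
foot [array([0.553, 0.073, 0.01 ]), array([0.641, 0.064, 0.01 ]), array([ 0.64 , -0.019,  0.01 ]), array([ 0.55 , -0.012,  0.01 ])]
bearing [0.64654753 0.23542566 0.01      ] motor [ 0.42029188 -0.03116431  0.03      ] piston [ 0.61829005 -0.23761292  0.05      ]
cam in tool [-0.00039875 -0.06747618 -0.14000044] [[ 1.    -0.     0.   ]
 [ 0.     0.968 -0.251]
 [-0.     0.251  0.968]] 275.8541148753829
```

View pics/bc.png

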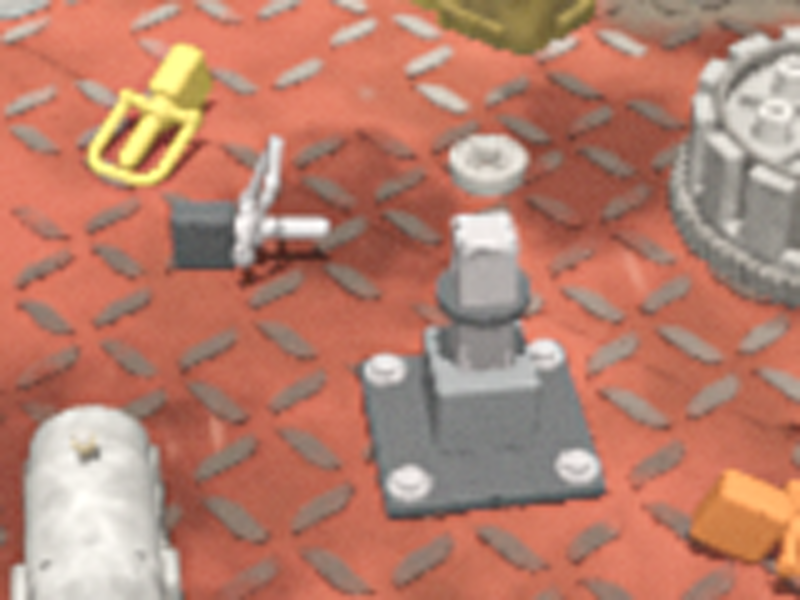

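Call:
step_arm:
  commands:
    - {"delta_pos": [120, 350, 0], "spin": 73}
    - {"delta_pos": [120, 350, 0], "spin": 73}
    - {"delta_pos": [120, 350, 0], "spin": 73}
    - {"delta_pos": [120, 350, 0], "spin": 73}
    - {"delta_pos": [120, 350, 0], "spin": 73}
    - {"delta_pos": [120, 350, 0], "spin": 73}
    - {"delta_pos": [120, 350, 0], "spin": 73}
    - {"delta_pos": [244, 702, -30], "spin": 147}
    - {"delta_pos": [244, 702, -30], "spin": 147}
    - {"delta_pos": [244, 702, -30], "spin": 147}
    - {"delta_pos": [244, 702, -30], "spin": 147}
    - {"delta_pos": [244, 702, -30], "spin": 147}
    - {"delta_pos": [244, 702, -30], "spin": 147}
    - {"delta_pos": [244, 702, -30], "spin": 147}
    - {"delta_pos": [244, 702, -30], "spin": 147}
    - {"delta_pos": [244, 702, -30], "spin": 147}
    - {"delta_pos": [244, 702, -30], "spin": 147}

```text
clock: 2.22
position: [0.4697, 0.119, 0.2137]
eef_rot: [[0.208, 0.978, -0.001], [0.978, -0.208, -0.002], [-0.002, -0.0, -1.0]]
contact_force: [-1.1, -0.2, 0.6]
grip_width: 1.001
```

```bash
python3 - <<'E'
from h import *
import pickle
im,p=grab('wrist','w1.png');pickle.dump(p,open('w1.pkl','wb'));print(p['R'],p['t'])
print(proj(p,(.488,.187,.03)),proj(p,(.598,.035,.12)))
E
```

```text
[[ 0.20735876  0.97826373 -0.001553  ]
 [ 0.94698071 -0.20032905  0.2511888 ]
 [ 0.24541779 -0.05355686 -0.96793686]] [-0.21336508 -0.44257241  0.25095045]
[377.57533722 189.95011291] [264.20505175 343.41918061]
```

View pics/w1.png

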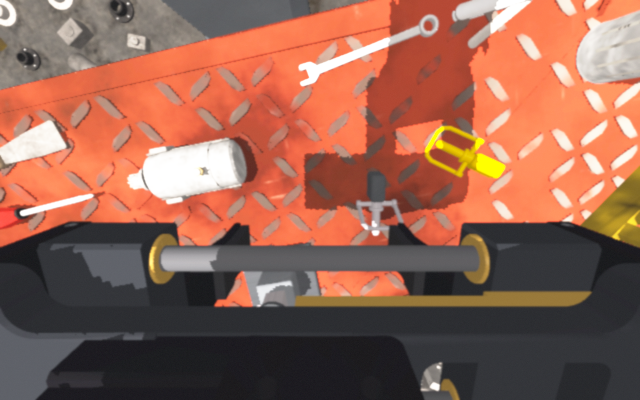

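Wrist view: linchpin handle at about (377,186), its pin running down to a tip near (375,233), ring bar hidden by the near part of the gripper; the stand is half hidden by the gripper at (280,285). +x is downwards in this picture.

```bash
python3 - <<'E'
from h import *
import pickle
p=pickle.load(open('w1.pkl','rb'))
im=cv2.imread('pics/w1.png')
cr=im[160:242,340:420]; g=cv2.cvtColor(cr,cv2.COLOR_BGR2HSV)
m=((g[...,1]<70)&(g[...,2]<95)).astype(np.uint8); m[45:]=0
n,l,s,c=cv2.connectedComponentsWithStats(m);print(s[1:],c[1:]+[340,160])
for z in(.034,.022):print(onz(p,377,187,z),onz(p,375.5,232,z))
# second-ray triangulation
q=bot.camera_params('side');print(tri(ray(p,377,187),ray(q,281,176)))
cv2.imwrite('pics/w1c.png',cv2.resize(cr,None,fx=7,fy=7,interpolation=cv2.INTER_CUBIC))
E
```

```text
[[ 27  11  20  31 491]] [[376.07535642 185.78818737]]
[0.48325146 0.1862276  0.034     ] [0.5390971  0.17557613 0.034     ]
[0.48630975 0.1882062  0.022     ] [0.54425129 0.17715498 0.022     ]
[0.48751426 0.18871677 0.01961828]
```

View pics/w1c.png

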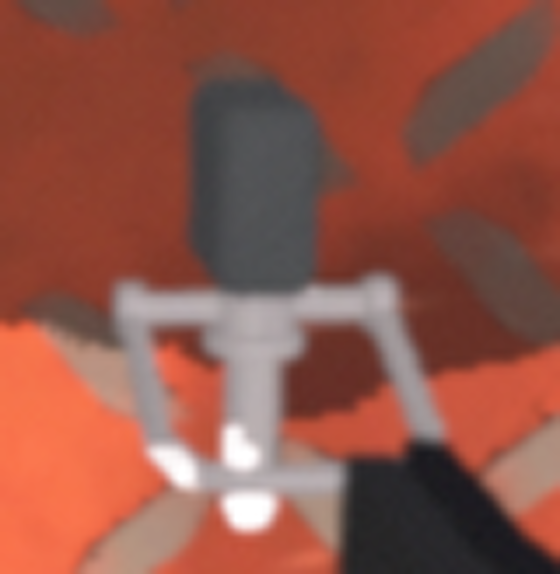

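```bash
python3 - <<'E'
from h import *
import pickle
p=pickle.load(open('w1.pkl','rb'))
f=lambda u,v,z:onz(p,340+u/7,160+v/7,z)
h=f(266,195,.034);t=f(248,520,.022);s=f(254,345,.022);b=f(270,100,.034);fr=f(262,288,.034)
l=f(212,195,.034);r=f(318,195,.034)
print(h,t,s,b,fr,np.linalg.norm(l-r),np.linalg.norm(b-fr))
d=t-h;print(np.linalg.norm(d[:2]),np.degrees(np.arctan2(d[1],d[0])));d=fr-b;print(np.degrees(np.arctan2(d[1],d[0])));d=r-l;print(np.degrees(np.arctan2(d[1],d[0])))
d=t-s;print(np.degrees(np.arctan2(d[1],d[0])))
d=f(385,285,.022)-f(128,290,.022);print(np.linalg.norm(d),np.degrees(np.arctan2(d[1],d[0])))
E
```

```text
[0.48452374 0.18722524 0.034     ] [0.54733107 0.1765738  0.022     ] [0.5143927 0.1828864 0.022    ] [0.46858837 0.19039088 0.034     ] [0.50051571 0.18403364 0.034     ] 0.017940249977032672 0.03255410114442108
0.06370410543955221 -9.62516361104104
-11.261219211455819
78.05180952251973
-10.849117990723371
0.04565284053847545 79.21210965351372
```

Call:
step_arm:
  commands:
    - {"delta_pos": [14, 68, 0], "spin": -90}
    - {"delta_pos": [14, 68, 0], "spin": -90}
    - {"delta_pos": [14, 68, 0], "spin": -90}
    - {"delta_pos": [14, 68, 0], "spin": -90}
    - {"delta_pos": [14, 68, 0], "spin": -90}
    - {"delta_pos": [14, 68, 0], "spin": -90}
    - {"delta_pos": [14, 68, 0], "spin": -90}
    - {"delta_pos": [14, 68, 0], "spin": -90}
    - {"delta_pos": [14, 68, -60], "spin": -178.7}
    - {"delta_pos": [14, 68, -60], "spin": -178.7}
    - {"delta_pos": [14, 68, -60], "spin": -178.7}
    - {"delta_pos": [14, 68, -60], "spin": -178.7}
    - {"delta_pos": [14, 68, -60], "spin": -178.7}
    - {"delta_pos": [14, 68, -60], "spin": -178.7}
    - {"delta_pos": [14, 68, -60], "spin": -178.7}
    - {"delta_pos": [14, 68, -60], "spin": -178.7}
    - {"delta_pos": [14, 68, -60], "spin": -178.7}
    - {"delta_pos": [14, 68, -60], "spin": -178.7}
    - {"delta_pos": [14, 68, -60], "spin": -178.7}

```text
clock: 4.65
position: [0.4839, 0.1866, 0.1538]
eef_rot: [[-0.184, -0.983, 0.001], [-0.983, 0.184, 0.002], [-0.002, -0.0, -1.0]]
contact_force: [-1.1, -0.6, 0.8]
grip_width: 1.004
```

```bash
python3 - <<'E'
from h import *
import pickle
im,p=grab('wrist','w2.png');pickle.dump(p,open('w2.pkl','wb'));o=bot.get_obs();print(o['position'],o['eef_rot'][:,0],o['joints'])
print(proj(p,(.4855,.187,.034)),proj(p,(.598,.035,.12)))
E
```

```text
[0.48386354 0.18672856 0.15382906] [-0.18436139 -0.98285665 -0.00191877] [  8.69019121  29.78273749 102.31138565   0.13009355  47.84875435
 109.22687806]
[318.23969974 197.01149263] [554.60183022 -11.31475538]
```

View pics/w2.png

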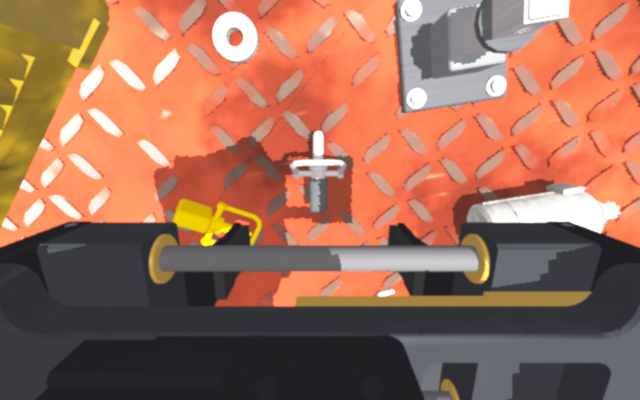

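Wrist view from the other side: handle top at (318,197), exactly where predicted, pin aligned to column 318. Stand is at top right (foot corners (407,110), (505,100)). Half-close to keep off the yellow decoy, then descend.

Call:
step_arm:
  commands:
    - {"delta_pos": [0, 0, -40], "spin": 0}
    - {"delta_pos": [0, 1, -80], "spin": 0}
    - {"delta_pos": [0, 1, -105], "spin": 0}
    - {"delta_pos": [0, 1, -120], "spin": 0}
    - {"delta_pos": [0, 1, -126], "spin": 0}
    - {"delta_pos": [0, 1, -126], "spin": 0}
    - {"delta_pos": [0, 1, -126], "spin": 0}
  grip: 0

```text
clock: 5.58
position: [0.4845, 0.1879, 0.0287]
eef_rot: [[-0.184, -0.983, 0.002], [-0.983, 0.184, 0.002], [-0.003, -0.002, -1.0]]
contact_force: [-0.8, 0.7, 0.0]
grip_width: 0.504
```

Call:
step_arm:
  commands:
    - {"delta_pos": [0, 0, 0], "spin": 0}
    - {"delta_pos": [0, 0, 0], "spin": 0}
    - {"delta_pos": [0, 0, 0], "spin": 0}
    - {"delta_pos": [0, 0, 0], "spin": 0}
    - {"delta_pos": [0, 0, 0], "spin": 0}
    - {"delta_pos": [0, 0, 0], "spin": 0}
  grip: 1

```text
clock: 6.32
position: [0.4845, 0.1879, 0.0288]
eef_rot: [[-0.184, -0.983, 0.003], [-0.983, 0.184, 0.002], [-0.003, -0.002, -1.0]]
contact_force: [-0.0, 0.1, 3.6]
grip_width: 0.198
```

```bash
python3 - <<'E'
from h import *
p=bot.camera_params('scene')
import pickle
q=pickle.load(open('w2.pkl','rb'));s=bot.camera_params('side')
im=cv2.imread('pics/w2.png');cr=im[0:120,390:590]
b=cv2.imread('pics/bc.png'); a=cv2.imread('pics/a.png')[165:245,280:360]
cv2.imwrite('pics/s1.png',np.hstack([cv2.resize(cr,(500,300),interpolation=2),cv2.resize(a,(300,300),interpolation=2)]))
E
```

```text
(no output)
```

View pics/s1.png

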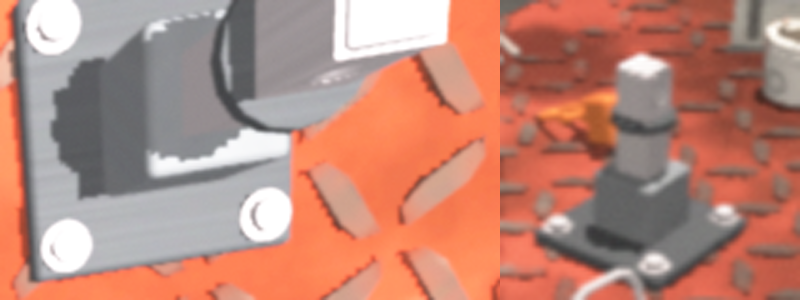

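Grip 0.198 ≈ 17 mm: handle held. In the crop the near face's hole shows at (340,75), i.e. full picture (526,30), with the top's near edge from (524,24) to (569,16). Lift and look from beside the shaft.

Call:
step_arm:
  commands:
    - {"delta_pos": [0, 0, 20], "spin": 0}
    - {"delta_pos": [0, 0, 60], "spin": 0}
    - {"delta_pos": [0, 0, 110], "spin": 0}
    - {"delta_pos": [0, 0, 150], "spin": 0}
    - {"delta_pos": [20, -45, 160], "spin": 3}
    - {"delta_pos": [44, -100, 160], "spin": 6.2}
    - {"delta_pos": [44, -103, 160], "spin": 6.2}
    - {"delta_pos": [44, -103, 160], "spin": 6.2}
    - {"delta_pos": [44, -103, 160], "spin": 6.2}
    - {"delta_pos": [44, -103, 160], "spin": 6.2}

```text
clock: 7.58
position: [0.5278, 0.086, 0.1886]
eef_rot: [[-0.075, -0.997, 0.001], [-0.997, 0.075, 0.003], [-0.003, -0.001, -1.0]]
contact_force: [0.8, 0.1, -1.6]
grip_width: 0.202
```

```bash
python3 - <<'E'
from h import *
import pickle
im,p=grab('wrist','w3.png');pickle.dump(p,open('w3.pkl','wb'));o=bot.get_obs();print(o['position'],o['contact_force'])
print(proj(p,(.598,.036,.118)))
E
```

```text
[0.52800255 0.08591659 0.18868514] [ 1.12683418  0.64461996 -1.53609042]
[379.92246608 118.14369645]
```

View pics/w3.png

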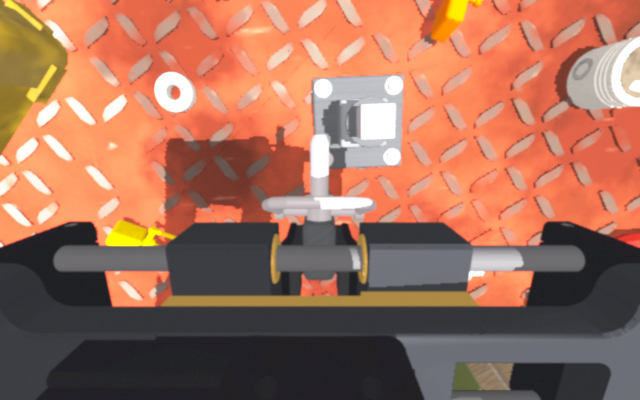

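Wrist view: pin held straight along column ~318, tip at (318,138); shaft top is the bright square at about (377,121), foot edges look parallel to the picture's edges.

```bash
python3 - <<'E'
from h import *
import pickle
p=pickle.load(open('w3.pkl','rb'));p2=pickle.load(open('w2.pkl','rb'));s=bot.camera_params('side');sc=bot.camera_params('scene')
im=cv2.imread('pics/w3.png')
g=im.min(2);m=np.zeros_like(g);m[95:150,345:405]=(g[95:150,345:405]>215)
m=m.astype(np.uint8);c=max(cv2.findContours(m,0,2)[0],key=cv2.contourArea)
r=cv2.minAreaRect(c);print(r); cs=cv2.boxPoints(r);print(cs.round(1))
u,v=r[0]
# w2 top near edge mid
print('tri w2',tri(ray(p,u,v+r[1][0]/2),ray(p2,546.5,20.5)))
print('tri side',tri(ray(p,u,v),ray(s,337.3,174.5)))
print('tri scene',tri(ray(p,u,v),ray(sc,318,182)))
for z in(.11,.118,.122):
  C=np.array([onz(p,a,b,z) for a,b in cs]); e=np.diff(np.vstack([C,C[:1]]),axis=0)
  print(z,C.mean(0).round(4),np.linalg.norm(e,axis=1).round(4),np.degrees(np.arctan2(e[:,1],e[:,0])).round(1))
# foot corners
F=[(313,78),(404,76),(401,166)]
print([onz(p,a,b,.01).round(4) for a,b in F])
# pin tip & pin line
o=bot.get_obs();zp=o['position'][2]-.0068
print('tip',onz(p,318.5,137,zp),onz(p,318.5,200,zp),zp)
cv2.imwrite('pics/w3c.png',np.hstack([cv2.resize(im[60:220,260:420],(480,480),interpolation=2),cv2.resize(cv2.imread('pics/b.png')[165:205,320:360],(320,480),interpolation=2)]))
E
```

```text
((378.0, 121.0), (36.0, 34.0), 90.0)
[[361. 103.]
 [395. 103.]
 [395. 139.]
 [361. 139.]]
tri w2 [0.5833146  0.03793023 0.11869947]
tri side [0.59708142 0.03839887 0.12372956]
tri scene [0.59681292 0.03819167 0.11881011]
0.11 [0.5959 0.0358 0.11  ] [0.0255 0.0265 0.0263 0.0265] [-94.3 179.7  85.7  -2.1]
0.118 [0.5959 0.0375 0.118 ] [0.0246 0.0255 0.0254 0.0255] [-94.3 179.7  85.7  -2.1]
0.122 [0.5959 0.0383 0.122 ] [0.0241 0.025  0.0249 0.025 ] [-94.3 179.7  85.7  -2.1]
[array([0.6464, 0.0839, 0.01  ]), array([ 0.641 , -0.0133,  0.01  ]), array([ 0.5446, -0.0101,  0.01  ])]
tip [0.59000711 0.08149487 0.18188514] [0.55624935 0.08403603 0.18188514] 0.18188514033171468
```

View pics/w3c.png

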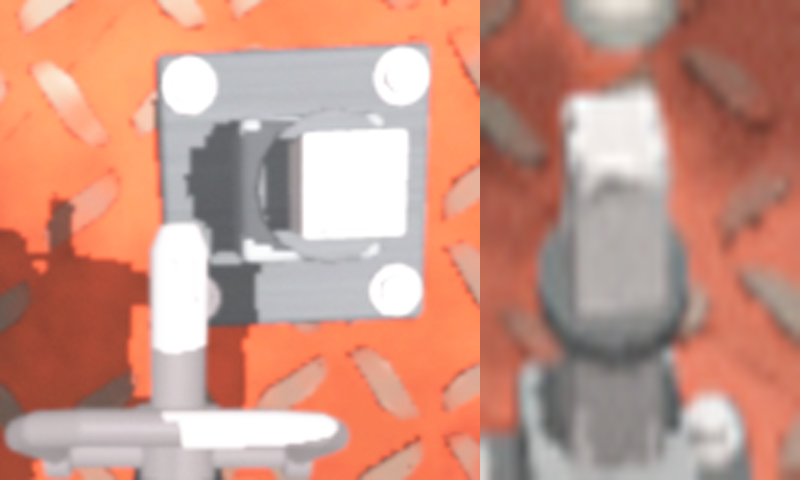

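Foot and top edges put the stand's heading at about −2.4°, shaft axis at about (0.5965, 0.038), top at 0.119–0.122 (hole about 0.103). I'll feel the top gently with the pin's underside to fix the height.

Call:
step_arm:
  commands:
    - {"delta_pos": [10, -25, 0], "spin": 1}
    - {"delta_pos": [17.5, -46, -10], "spin": 1.9}
    - {"delta_pos": [17.5, -46, -30], "spin": 1.9}
    - {"delta_pos": [17.5, -46, -44], "spin": 1.9}
    - {"delta_pos": [17.5, -46, -47], "spin": 1.9}
    - {"delta_pos": [17.5, -46, -48], "spin": 1.9}
    - {"delta_pos": [17.5, -46, -48], "spin": 1.9}
    - {"delta_pos": [17.5, -46, -48], "spin": 1.9}

```text
clock: 8.62
position: [0.5458, 0.04, 0.1412]
eef_rot: [[-0.042, -0.999, 0.003], [-0.999, 0.042, 0.002], [-0.003, -0.003, -1.0]]
contact_force: [0.2, -0.6, -1.6]
grip_width: 0.205
```

Call:
step_arm:
  commands:
    - {"delta_pos": [0, 0, -1], "spin": 0}
    - {"delta_pos": [0, 0, -2], "spin": 0}
    - {"delta_pos": [0, 0, -3], "spin": 0}
    - {"delta_pos": [0, 0, -4], "spin": 0}
    - {"delta_pos": [0, 0, -4], "spin": 0}

```text
clock: 9.25
position: [0.5457, 0.04, 0.1371]
eef_rot: [[-0.042, -0.999, 0.003], [-0.999, 0.042, 0.003], [-0.003, -0.002, -1.0]]
contact_force: [0.2, 0.3, -1.5]
grip_width: 0.203
```

Call:
step_arm:
  commands:
    - {"delta_pos": [0, 0, -0.5], "spin": 0}
    - {"delta_pos": [0, 0, -1], "spin": 0}
    - {"delta_pos": [0, 0, -1.5], "spin": 0}
    - {"delta_pos": [0, 0, -1.5], "spin": 0}

```text
clock: 9.75
position: [0.5457, 0.04, 0.1355]
eef_rot: [[-0.042, -0.999, 0.003], [-0.999, 0.042, 0.002], [-0.003, -0.002, -1.0]]
contact_force: [-0.0, -0.1, -1.7]
grip_width: 0.206
```

Call:
step_arm:
  commands:
    - {"delta_pos": [0, 0, -0.5], "spin": 0}
    - {"delta_pos": [0, 0, -1], "spin": 0}
    - {"delta_pos": [0, 0, -1.5], "spin": 0}
    - {"delta_pos": [0, 0, -1.5], "spin": 0}

```text
clock: 10.25
position: [0.5457, 0.04, 0.134]
eef_rot: [[-0.042, -0.999, 0.002], [-0.999, 0.042, 0.003], [-0.003, -0.002, -1.0]]
contact_force: [-0.5, 0.6, -1.5]
grip_width: 0.205
```

Call:
step_arm:
  commands:
    - {"delta_pos": [0, 0, -0.5], "spin": 0}
    - {"delta_pos": [0, 0, -1], "spin": 0}
    - {"delta_pos": [0, 0, -1], "spin": 0}

```text
clock: 10.62
position: [0.5457, 0.04, 0.1329]
eef_rot: [[-0.042, -0.999, 0.002], [-0.999, 0.042, 0.003], [-0.003, -0.002, -1.0]]
contact_force: [-0.2, 0.5, -1.6]
grip_width: 0.204
```

Call:
step_arm:
  commands:
    - {"delta_pos": [0, 0, -0.5], "spin": 0}
    - {"delta_pos": [0, 0, -1], "spin": 0}
    - {"delta_pos": [0, 0, -1], "spin": 0}

```text
clock: 11.0
position: [0.5457, 0.04, 0.1321]
eef_rot: [[-0.042, -0.999, 0.002], [-0.999, 0.042, 0.002], [-0.003, -0.002, -1.0]]
contact_force: [-0.3, 0.3, -0.3]
grip_width: 0.207
```

Call:
step_arm:
  commands:
    - {"delta_pos": [0, 0, -0.5], "spin": 0}
    - {"delta_pos": [0, 0, -0.5], "spin": 0}

```text
clock: 11.25
position: [0.5457, 0.04, 0.1319]
eef_rot: [[-0.042, -0.999, 0.003], [-0.999, 0.042, 0.002], [-0.003, -0.003, -1.0]]
contact_force: [-0.8, -0.1, 2.8]
grip_width: 0.206
```

Contact at TCP z ≈ 0.1321, so hole height corresponds to TCP z ≈ 0.1101 (agrees with vision). Back off and line up.

Call:
step_arm:
  commands:
    - {"delta_pos": [0, 0, 3], "spin": 0}
    - {"delta_pos": [-5, 0.3, 5], "spin": 0}
    - {"delta_pos": [-25, 1, 5], "spin": 0}
    - {"delta_pos": [-37, 1.5, 4], "spin": 0}
    - {"delta_pos": [-37, 1.5, 0], "spin": 0}
    - {"delta_pos": [-37, 1.5, -12], "spin": 0}
    - {"delta_pos": [-37, 1.5, -21], "spin": 0}
    - {"delta_pos": [-37, 1.5, -22], "spin": 0}
    - {"delta_pos": [-37, 1.5, -22], "spin": 0}
    - {"delta_pos": [-37, 1.5, -22], "spin": 0}

```text
clock: 12.5
position: [0.509, 0.0415, 0.1101]
eef_rot: [[-0.042, -0.999, 0.003], [-0.999, 0.042, 0.002], [-0.003, -0.003, -1.0]]
contact_force: [0.3, -0.4, -1.3]
grip_width: 0.205
```

```bash
python3 - <<'E'
from h import *
import pickle
im,p=grab('wrist','w4.png');pickle.dump(p,open('w4.pkl','wb'));o=bot.get_obs();print(o['position'],o['contact_force'])
im2,s=grab('side','s4.png');im3,sc=grab('scene','c4.png')
a=cv2.resize(im[0:220,220:420],(400,440),interpolation=2);b=cv2.resize(im2[150:205,290:345],(400,400),interpolation=2)
b=cv2.copyMakeBorder(b,0,40,0,0,0);cv2.imwrite('pics/m4.png',np.hstack([a,b]))
c=(.5965,.0379,.1205);print(proj(p,c))
E
```

```text
[0.50898394 0.04151279 0.11014779] [-0.51024573 -0.2430686  -1.53715619]
[318.59881365  79.17720684]
```

View pics/m4.png

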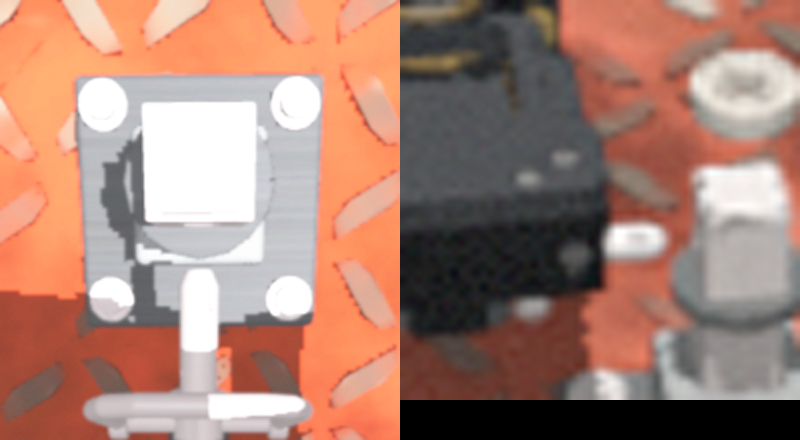

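Wrist view: shaft top centred at column 199.5 of the crop and the pin also at 199.5, edges parallel; the side view shows the pin about level with the middle of the shaft's exposed part. Go in gently.

Call:
step_arm:
  commands:
    - {"delta_pos": [3, -0.1, 0], "spin": 0}
    - {"delta_pos": [6, -0.25, 0], "spin": 0}
    - {"delta_pos": [8, -0.35, 0], "spin": 0}
    - {"delta_pos": [10, -0.4, 0], "spin": 0}
    - {"delta_pos": [12, -0.5, 0], "spin": 0}
    - {"delta_pos": [13, -0.55, 0], "spin": 0}
    - {"delta_pos": [14, -0.6, 0], "spin": 0}
    - {"delta_pos": [14, -0.6, 0], "spin": 0}

```text
clock: 13.65
position: [0.523, 0.0409, 0.1102]
eef_rot: [[-0.042, -0.999, 0.003], [-0.999, 0.042, 0.002], [-0.002, -0.003, -1.0]]
contact_force: [-0.5, -0.4, -0.7]
grip_width: 0.205
```

Call:
step_arm:
  commands:
    - {"delta_pos": [1, -0.05, 0], "spin": 0}
    - {"delta_pos": [2, -0.1, 0], "spin": 0}
    - {"delta_pos": [3, -0.1, 0], "spin": 0}
    - {"delta_pos": [3, -0.1, 0], "spin": 0}

```text
clock: 14.15
position: [0.5261, 0.0408, 0.1102]
eef_rot: [[-0.042, -0.999, 0.004], [-0.999, 0.042, 0.002], [-0.002, -0.003, -1.0]]
contact_force: [1.0, 0.1, -1.1]
grip_width: 0.206
```

No resistance with the tip about 4 mm in. Continue.

Call:
step_arm:
  commands:
    - {"delta_pos": [1, -0.05, 0], "spin": 0}
    - {"delta_pos": [2, -0.1, 0], "spin": 0}
    - {"delta_pos": [3.5, -0.15, 0], "spin": 0}
    - {"delta_pos": [5, -0.2, 0], "spin": 0}
    - {"delta_pos": [6, -0.25, 0], "spin": 0}
    - {"delta_pos": [6, -0.25, 0], "spin": 0}

```text
clock: 14.9
position: [0.5322, 0.0405, 0.1102]
eef_rot: [[-0.042, -0.999, 0.004], [-0.999, 0.042, 0.002], [-0.002, -0.004, -1.0]]
contact_force: [-0.1, -0.4, -1.0]
grip_width: 0.208
```

Call:
step_arm:
  commands:
    - {"delta_pos": [2, -0.1, 0], "spin": 0}
    - {"delta_pos": [4, -0.15, 0], "spin": 0}
    - {"delta_pos": [6, -0.25, 0], "spin": 0}
    - {"delta_pos": [8, -0.35, 0], "spin": 0}
    - {"delta_pos": [10, -0.4, 0], "spin": 0}
    - {"delta_pos": [10, -0.4, 0], "spin": 0}

```text
clock: 15.65
position: [0.5424, 0.0401, 0.1102]
eef_rot: [[-0.042, -0.999, 0.004], [-0.999, 0.042, 0.002], [-0.002, -0.004, -1.0]]
contact_force: [0.1, 0.2, -2.5]
grip_width: 0.208
```

Call:
step_arm:
  commands:
    - {"delta_pos": [1.5, -0.05, 0], "spin": 0}
    - {"delta_pos": [3, -0.1, 0], "spin": 0}
    - {"delta_pos": [4.5, -0.2, 0], "spin": 0}
    - {"delta_pos": [6, -0.25, 0], "spin": 0}
    - {"delta_pos": [7.5, -0.3, 0], "spin": 0}
    - {"delta_pos": [7.5, -0.3, 0], "spin": 0}

```text
clock: 16.4
position: [0.5501, 0.0398, 0.1102]
eef_rot: [[-0.042, -0.999, 0.004], [-0.999, 0.042, 0.002], [-0.002, -0.004, -1.0]]
contact_force: [0.0, -0.2, -0.5]
grip_width: 0.203
```

Call:
step_arm:
  commands:
    - {"delta_pos": [0.5, 0, 0], "spin": 0}
    - {"delta_pos": [1, -0.05, 0], "spin": 0}
    - {"delta_pos": [1.5, -0.05, 0], "spin": 0}
    - {"delta_pos": [1.5, -0.05, 0], "spin": 0}

```text
clock: 16.9
position: [0.5516, 0.0397, 0.1102]
eef_rot: [[-0.042, -0.999, 0.004], [-0.999, 0.042, 0.002], [-0.002, -0.004, -1.0]]
contact_force: [-0.5, -1.3, -1.6]
grip_width: 0.201
```

Call:
step_arm:
  commands:
    - {"delta_pos": [0.5, 0, 0], "spin": 0}
    - {"delta_pos": [1, -0.05, 0], "spin": 0}
    - {"delta_pos": [1.5, -0.05, 0], "spin": 0}
    - {"delta_pos": [1.5, -0.05, 0], "spin": 0}

```text
clock: 17.4
position: [0.5532, 0.0397, 0.1102]
eef_rot: [[-0.042, -0.999, 0.004], [-0.999, 0.042, 0.002], [-0.002, -0.004, -1.0]]
contact_force: [-1.4, -0.1, -2.7]
grip_width: 0.206
```

Call:
step_arm:
  commands:
    - {"delta_pos": [0.5, 0, 0], "spin": 0}
    - {"delta_pos": [1, -0.05, 0], "spin": 0}
    - {"delta_pos": [1, -0.05, 0], "spin": 0}

```text
clock: 17.77
position: [0.5536, 0.0397, 0.1101]
eef_rot: [[-0.042, -0.999, 0.003], [-0.999, 0.042, 0.002], [-0.002, -0.003, -1.0]]
contact_force: [-2.0, 0.1, 0.1]
grip_width: 0.204
```

Call:
step_arm:
  commands:
    - {"delta_pos": [0.5, 0, 0], "spin": 0}
    - {"delta_pos": [1, 0, 0], "spin": 0}
    - {"delta_pos": [1, 0, 0], "spin": 0}

```text
clock: 18.15
position: [0.5536, 0.0397, 0.1099]
eef_rot: [[-0.042, -0.999, 0.001], [-0.999, 0.042, 0.002], [-0.002, -0.001, -1.0]]
contact_force: [-4.6, -0.2, 0.8]
grip_width: 0.205
```

```bash
python3 - <<'E'
from h import *
import pickle
im,p=grab('wrist','w5.png');pickle.dump(p,open('w5.pkl','wb'));o=bot.get_obs();print(o['position'],o['contact_force'])
im2,s=grab('side','s5.png')
a=cv2.resize(im[40:240,220:420],(400,400),interpolation=2);b=cv2.resize(im2[150:205,305:360],(400,400),interpolation=2)
cv2.imwrite('pics/m5.png',np.hstack([a,b]))
E
```

```text
[0.55362378 0.03975154 0.10989564] [-4.23725605 -0.25265796  0.54944811]
```

View pics/m5.png

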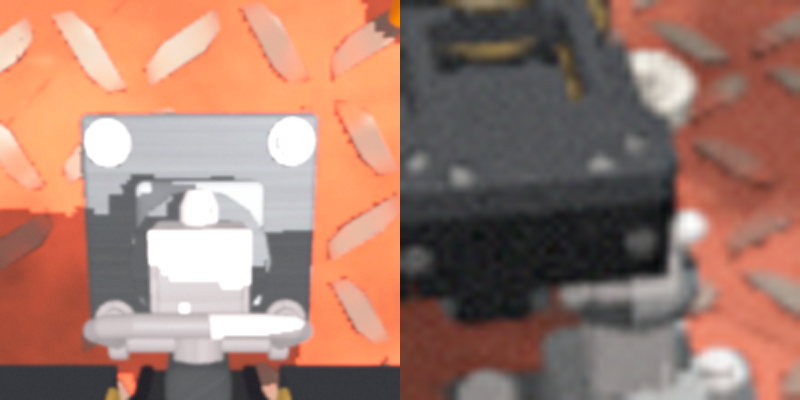

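The pin's tip sticks out of the far side, the shoulder is against the shaft (−4.6 N, no further travel), and the ring is still raised. Relax, release and lift.

Call:
step_arm:
  commands:
    - {"delta_pos": [-0.3, 0, 0], "spin": 0}
    - {"delta_pos": [-0.3, 0, 0], "spin": 0}

```text
clock: 18.5
position: [0.5536, 0.0398, 0.1099]
eef_rot: [[-0.042, -0.999, 0.001], [-0.999, 0.042, 0.002], [-0.003, -0.001, -1.0]]
contact_force: [-3.0, -0.0, -0.3]
grip_width: 0.203
```

Call:
step_arm:
  commands:
    - {"delta_pos": [0, 0, 0], "spin": 0}
    - {"delta_pos": [0, 0, 0], "spin": 0}
    - {"delta_pos": [0, 0, 0], "spin": 0}
    - {"delta_pos": [0, 0, 0], "spin": 0}
  grip: 0

```text
clock: 19.0
position: [0.554, 0.0397, 0.11]
eef_rot: [[-0.042, -0.999, 0.002], [-0.999, 0.042, 0.002], [-0.003, -0.002, -1.0]]
contact_force: [-0.3, -0.3, 0.3]
grip_width: 0.479
```

Call:
step_arm:
  commands:
    - {"delta_pos": [-3, 0, 10], "spin": 0}
    - {"delta_pos": [-5, 0, 40], "spin": 0}
    - {"delta_pos": [-25, 1, 85], "spin": 0}
    - {"delta_pos": [-45, 2, 90], "spin": 0}
    - {"delta_pos": [-45, 2, 90], "spin": 0}
    - {"delta_pos": [-45, 2, 90], "spin": 0}
    - {"delta_pos": [-45, 2, 90], "spin": 0}

```text
clock: 19.88
position: [0.5096, 0.0416, 0.1995]
eef_rot: [[-0.042, -0.999, 0.002], [-0.999, 0.042, 0.002], [-0.003, -0.002, -1.0]]
contact_force: [0.3, 0.7, 0.0]
grip_width: 0.5
```

```bash
python3 - <<'E'
from h import *
import pickle
im,p=grab('wrist','w6.png');pickle.dump(p,open('w6.pkl','wb'));o=bot.get_obs();print(o['position'],o['contact_force'])
im2,s=grab('side','s6.png')
a=cv2.resize(im[40:240,220:420],(400,400),interpolation=2);b=cv2.resize(im2[145:205,300:360],(400,400),interpolation=2)
cv2.imwrite('pics/m6.png',np.hstack([a,b]))
from scipy.optimize import brentq
q=pickle.load(open('w5.pkl','rb'));d=np.array([.9991,-.0419,0])
P=np.array([.5965,.0379,.1033])-.020*d
for A in np.radians([50,60,70,80,90]):
  X=P+.0465*(np.cos(A)*d+np.array([0,0,np.sin(A)]));print(np.degrees(A),proj(q,X),proj(p,X),X)
E
```

```text
[0.50949324 0.04160006 0.19945719] [-0.29463462 -0.37308365  0.19823047]
50.0 [318.78212388 164.34525287] [319.14296527  82.14947041] [0.60638072 0.03748562 0.13892107]
59.99999999999999 [318.73793431 182.79767897] [319.12461732  91.72480139] [0.59974708 0.03776383 0.14357018]
70.0 [318.70015163 203.16866769] [319.10805051 102.89516781] [0.59240762 0.03807163 0.14699571]
80.0 [318.67166492 224.12066236] [319.09419019 115.10406394] [0.58458537 0.03839967 0.14909356]
90.0 [318.65445913 244.20719485] [319.08377616 127.70404799] [0.576518 0.038738 0.1498  ]
```

View pics/m6.png

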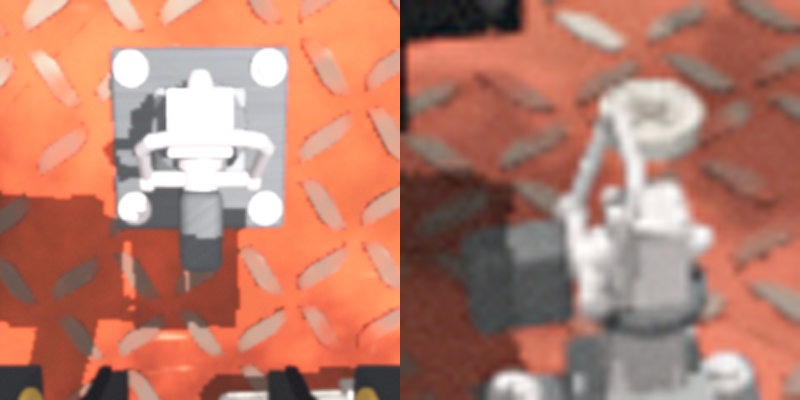

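The pin is seated with tip out the far side (side view (705,238) of the crop) and the ring stands at roughly 70–76°. Now close the fingers and come in behind the bar, between the legs.

Call:
step_arm:
  commands:
    - {"delta_pos": [25, -1, 0], "spin": 0}
    - {"delta_pos": [49, -2.2, 0], "spin": 0}
    - {"delta_pos": [49, -2.2, 0], "spin": 0}
    - {"delta_pos": [49, -2.2, 0], "spin": 0}
    - {"delta_pos": [49, -2.2, -15], "spin": 0}
    - {"delta_pos": [49, -2.2, -30], "spin": 0}
    - {"delta_pos": [49, -2.2, -42], "spin": 0}
    - {"delta_pos": [49, -2.2, -48], "spin": 0}
    - {"delta_pos": [49, -2.2, -48], "spin": 0}
    - {"delta_pos": [49, -2.2, -48], "spin": 0}
  grip: 1

```text
clock: 21.22
position: [0.5587, 0.0394, 0.1517]
eef_rot: [[-0.042, -0.999, 0.002], [-0.999, 0.042, 0.002], [-0.003, -0.002, -1.0]]
contact_force: [0.2, -0.1, -0.5]
grip_width: 0.007
```

Call:
step_arm:
  commands:
    - {"delta_pos": [3, -0.1, 0], "spin": 0}
    - {"delta_pos": [6, -0.25, 0], "spin": 0}
    - {"delta_pos": [9, -0.4, 0], "spin": 0}
    - {"delta_pos": [12, -0.5, 0], "spin": 0}
    - {"delta_pos": [15, -0.6, 0], "spin": 0}
    - {"delta_pos": [18, -0.75, 0], "spin": 0}
    - {"delta_pos": [20, -0.85, 0], "spin": 0}
    - {"delta_pos": [22, -0.9, 0], "spin": 0}
    - {"delta_pos": [22, -0.9, 0], "spin": 0}

```text
clock: 22.35
position: [0.5804, 0.0386, 0.1515]
eef_rot: [[-0.042, -0.999, 0.001], [-0.999, 0.042, 0.002], [-0.003, -0.001, -1.0]]
contact_force: [-0.4, -1.1, -0.3]
grip_width: 0.009
```

Call:
step_arm:
  commands:
    - {"delta_pos": [2, -0.1, 0], "spin": 0}
    - {"delta_pos": [4, -0.2, 0], "spin": 0}
    - {"delta_pos": [6, -0.25, 0], "spin": 0}
    - {"delta_pos": [8, -0.35, 0], "spin": 0}
    - {"delta_pos": [10, -0.4, 0], "spin": 0}
    - {"delta_pos": [12, -0.5, 0], "spin": 0}
    - {"delta_pos": [14, -0.6, 0], "spin": 0}
    - {"delta_pos": [14, -0.6, 0], "spin": 0}

```text
clock: 23.35
position: [0.5941, 0.038, 0.1513]
eef_rot: [[-0.042, -0.999, 0.0], [-0.999, 0.042, 0.003], [-0.003, -0.0, -1.0]]
contact_force: [-1.4, 0.9, -1.6]
grip_width: 0.002
```

Call:
step_arm:
  commands:
    - {"delta_pos": [1.5, -0.1, 0], "spin": 0}
    - {"delta_pos": [3, -0.15, 0], "spin": 0}
    - {"delta_pos": [4.5, -0.2, 0], "spin": 0}
    - {"delta_pos": [6, -0.25, 0], "spin": 0}
    - {"delta_pos": [7.5, -0.3, 0], "spin": 0}
    - {"delta_pos": [7.5, -0.3, 0], "spin": 0}

```text
clock: 24.1
position: [0.5991, 0.038, 0.1501]
eef_rot: [[-0.041, -0.999, -0.006], [-0.999, 0.041, 0.003], [-0.003, 0.006, -1.0]]
contact_force: [-6.4, 0.8, -6.2]
grip_width: 0.009
```

```bash
python3 - <<'E'
from h import *
import pickle
im,p=grab('wrist','w7.png');pickle.dump(p,open('w7.pkl','wb'));o=bot.get_obs();print(o['position'],o['contact_force'])
im2,s=grab('side','s7.png')
a=cv2.resize(im[40:240,220:420],(400,400),interpolation=2);b=cv2.resize(im2[145:205,300:360],(400,400),interpolation=2)
cv2.imwrite('pics/m7.png',np.hstack([a,b]))
d=np.array([.9991,-.0419,0])
P=np.array([.5965,.0379,.1033])-.020*d
for A in np.radians([20,30,40,50,60]):
  X=P+.0465*(np.cos(A)*d+np.array([0,0,np.sin(A)]));print(np.degrees(A),proj(p,X)-[220,40])
E
```

```text
[0.59913133 0.03795339 0.15007933] [-6.24419508  0.28418844 -4.19517192]
20.0 [ 99.22141498 161.28885166]
29.999999999999996 [ 99.19502823 169.79779736]
40.0 [ 99.16655699 180.49597293]
50.0 [ 99.13727206 193.0409314 ]
59.99999999999999 [ 99.10870327 206.89133766]
```

Picture limit reached, so I go by numbers. The bar is at about 42° and the flat face starts to jam by friction (6 N), so I lift off and press the bar from above instead.

Call:
step_arm:
  commands:
    - {"delta_pos": [-3, 0, 0.5], "spin": 0}
    - {"delta_pos": [-3, 0, 8], "spin": 0}
    - {"delta_pos": [0, 0, 14], "spin": 0}
    - {"delta_pos": [8, -0.3, 14], "spin": 0}
    - {"delta_pos": [13, -0.5, 14], "spin": 0}
    - {"delta_pos": [13, -0.5, 14], "spin": 0}
    - {"delta_pos": [13, -0.5, 11], "spin": 0}
    - {"delta_pos": [13, -0.5, 9], "spin": 0}
    - {"delta_pos": [13, -0.5, 9], "spin": 0}

```text
clock: 25.32
position: [0.6133, 0.0374, 0.1597]
eef_rot: [[-0.042, -0.999, -0.003], [-0.999, 0.042, 0.003], [-0.003, 0.003, -1.0]]
contact_force: [4.0, -0.1, 2.9]
grip_width: 0.007
```

Call:
step_arm:
  commands:
    - {"delta_pos": [0, 0, -1.5], "spin": 0}
    - {"delta_pos": [0, 0, -3], "spin": 0}
    - {"delta_pos": [0, 0, -4.5], "spin": 0}
    - {"delta_pos": [0, 0, -6], "spin": 0}
    - {"delta_pos": [0, 0, -6], "spin": 0}

```text
clock: 25.95
position: [0.6124, 0.0374, 0.153]
eef_rot: [[-0.042, -0.999, -0.005], [-0.999, 0.042, 0.003], [-0.003, 0.006, -1.0]]
contact_force: [1.8, -0.2, 1.7]
grip_width: 0.006
```

Call:
step_arm:
  commands:
    - {"delta_pos": [0, 0, -1], "spin": 0}
    - {"delta_pos": [0, 0, -2], "spin": 0}
    - {"delta_pos": [0, 0, -3], "spin": 0}
    - {"delta_pos": [0, 0, -3], "spin": 0}

```text
clock: 26.45
position: [0.6122, 0.0374, 0.1498]
eef_rot: [[-0.042, -0.999, -0.006], [-0.999, 0.042, 0.003], [-0.003, 0.006, -1.0]]
contact_force: [0.8, 1.3, 1.1]
grip_width: 0.005
```

```bash
cat > asc.py <<'E'
from h import *
im,p=grab('wrist','wx.png');o=bot.get_obs();print(o['position'],o['contact_force'])
d=np.array([.9991,-.0419,0]);e=np.array([.0419,.9991,0])
P=np.array([.5965,.0379,.1033])-.020*d
for A in np.radians([0,15,30,45,60,75]):
  print(int(np.degrees(A)+.5),[proj(p,P+.0465*(np.cos(A)*d+np.array([0,0,np.sin(A)]))+s*.022*e).round().astype(int).tolist() for s in(1,-1)])
g=im.min(2)
for v in range(100,240,3):
  print(v,''.join(' .:-=+*#%@'[int(g[v,u])*10//256] for u in range(262,378,2)))
E
python3 asc.py
```

```text
[0.61201635 0.03744531 0.14981646] [ 1.74234391 -0.5195157   1.47863934]
0 [[288, 209], [350, 209]]
15 [[286, 217], [352, 217]]
30 [[284, 230], [354, 230]]
45 [[283, 247], [356, 247]]
60 [[282, 267], [357, 268]]
75 [[281, 289], [357, 289]]
100 *****#*+--------------:=******=---------------------------
103 *****=------------------=*****+=--------------------------
106 **+-----------------------++*++=--------------------------
109 =--------------------------====---------------------------
112 ----------------------------------------------------------
115 ----------------------------------------------------------
118 --------------------------------------=====---------------
121 ==++--------------------------=+=-----=+++++=-------------
124 ++***+----------------------+**++=-----=++++++------------
127 -+***##+-----------------=******+=------=++++++-----------
130 --****##+--------------=*##*****=--------++++++===--------
133 --=***###+-----------+*####****=----------++++++====------
136 :::=*#####+---------+*#####**+-------------++++++=---=====
139 :::::=*###*=-------+***###*=---------
[... 1400 characters left out ...]
*+-----
208 ::::::-----------=++++++++++++++++*%@@@++=------+***+--:-+
211 ::::::-----------=++++++=--------==*@@@++=------+#**=---=+
214 :::::------------=+++=--------------+**++=------+***=--:=+
217 :::::-=----------=+=------------=*+----++=------+***=-----
220 :::::-=----------==--------=+++=+***=---=+*+===*****=-----
223 :::.::::.::::.:..::.::..-++**#**+::-:.::::::::::::::::::::
226 ............................::............................
229 ............................::............................
232 ............................::............................
235 ....................::......::.....:::....................
238 ....................:::.....::.....:::....................
```

Call:
step_arm:
  commands:
    - {"delta_pos": [1, 0, 5], "spin": 0}
    - {"delta_pos": [1, 0, 30], "spin": 0}
    - {"delta_pos": [-30, 1.5, 50], "spin": 0}
    - {"delta_pos": [-80, 3.5, 50], "spin": 0}
    - {"delta_pos": [-102, 4, 50], "spin": 0}
    - {"delta_pos": [-102, 4, 50], "spin": 0}
    - {"delta_pos": [-102, 4, 50], "spin": 0}
    - {"delta_pos": [-102, 4, 50], "spin": 0}

```text
clock: 27.5
position: [0.5114, 0.0412, 0.1998]
eef_rot: [[-0.042, -0.999, -0.005], [-0.999, 0.042, 0.003], [-0.003, 0.006, -1.0]]
contact_force: [0.3, 0.2, -0.3]
grip_width: 0.003
```

```bash
sed -i 's/range(100,240,3)/range(60,190,3)/' asc.py; python3 asc.py; echo; echo REF w6; python3 - <<'E'
import cv2
g=cv2.imread('pics/w6.png').min(2)
for v in range(60,190,3):
  print(v,''.join(' .:-=+*#%@'[int(g[v,u])*10//256] for u in range(262,378,2)))
E
```

```text
[0.51121684 0.04128478 0.19969045] [ 0.73266535  0.65009674 -0.01313014]
0 [[291, 68], [347, 68]]
15 [[289, 67], [348, 67]]
30 [[288, 71], [350, 71]]
45 [[287, 80], [351, 80]]
60 [[286, 94], [352, 94]]
75 [[285, 111], [352, 111]]
60 =================-----------------------=-----------------
63 ======================+++=========+++++++++++++++++=----==
66 =======*#@@@@@#**********#**###############%@@@@@%#+----==
69 =======*@@@@@@@%**************###########*%@@@@@@@#+-----=
72 =======%@@@@@@@@#**#%@@@@@@@@@@@@@@@@@@%#*@@@@@@@@@+------
75 =======%@@@@@@@@%%@@@@@@@@@@@@@@@@@@@@@@@@@@@@@@@@@+------
78 =====++*@@@@@@@@@@@@@@@@@@@@@@@@@@@@@@@@@@@@@@@@@@#=------
81 ====+*+**@@@@@@@@@@@##***++%@@@%+**####%@@@@@@@@@%*=------
84 ===+**+**####*@@@@*******=#@@@@@*==+#####%@@@%####*=------
87 -=-=**++**+==#@@@#++#@@@@@@@@@@@@@@@@%@@%#@@@@####*=------
90 -===+=-+=--==@@@@=+=*@@@@@@@@@@@@@@@@*#@%##@@@####*=------
93 --=====-=****%@@%==-+@@@@@@@@@@@@@@@@*=%%*#@@@#****=------
96 ---==-:-=***=%@@%=--+@@@@@@@@@@@@@@@@*-=+*#@@@####*=------
99 ---==-:-+***-#@@@=--+@@@@@@@@@@@@@@@@*--+#%@@@####*-------
10
[... 3953 characters left out ...]
-------
159 ::::::::::::::::::::::::----=+====-:.::-------------------
162 ::::::::::--::::::::::::-----------::::-------------------
165 ::::::::::--::::::::::::-----------::::==+==--------------
168 ::::..:::-++-::::::::::::----------:..:=+++++=------------
171 :::::::::-++=-:::::::.:::----------:..:-=+++++------------
174 ---:..:::-++=--:::::::..:---------:...:--=+++++---------++
177 --::.:::::=++--::::::::::-=-----::....:---=++++=-----:-+++
180 -:.....:::-=+---:::::::::-=---::......:----+++++=-----=+++
183 ::::::::::--=----::::::::-=::.........:-----=++++=----===-
186 :..:::::::---::-:::::::::::............:------====--------
189 ::::::::::::::::::::..::::.............:------------------
```

```bash
python3 - <<'E'
from h import *
import pickle
p6=pickle.load(open('w6.pkl','rb'));p=bot.camera_params('wrist')
d=np.array([.9991,-.0419,0]);C=np.array([.5965,.0379,.1033])
for n,x,z in(('pivot',-.020,0),('handle end top',-.058,.012),('top near',-.012,.017),('top far',.012,.017),('tip',.021,0)):
  X=C+x*d+[0,0,z];print(n,proj(p6,X).round(1),proj(p,X).round(1),(proj(p,X+.001*d)-proj(p,X)).round(2))
a=cv2.imread('pics/w6.png').min(2).astype(int);b=cv2.imread('pics/wx.png').min(2).astype(int)
for n,sl in(('left arm',slice(298,306)),('handle',slice(318,326)),('right arm',slice(336,342))):
  for g in(a,b): print(n,g[112:170,sl].mean(1).astype(int).tolist())
E
```

```text
pivot [319.2 127.6] [318.9 128.7] [ 0.   -1.25]
handle end top [319.1 175.4] [318.9 176.5] [ 0.  -1.2]
top near [319.2 116.8] [318.9 118.2] [ 0.   -1.37]
top far [319.2  83.1] [318.9  84.4] [ 0.   -1.45]
tip [319.2  74.2] [319.   75.3] [ 0.   -1.37]
left arm [249, 222, 176, 154, 152, 154, 153, 158, 162, 158, 153, 148, 149, 197, 251, 255, 255, 255, 255, 255, 249, 180, 110, 97, 95, 93, 94, 94, 94, 95, 95, 94, 93, 94, 95, 94, 94, 94, 94, 94, 91, 85, 70, 57, 54, 54, 54, 54, 55, 54, 55, 55, 55, 55, 55, 55, 55, 55]
left arm [158, 157, 155, 155, 154, 154, 155, 161, 167, 158, 149, 147, 152, 163, 162, 148, 174, 239, 254, 255, 255, 255, 255, 248, 180, 107, 90, 89, 90, 90, 91, 90, 90, 90, 91, 90, 90, 89, 89, 90, 89, 84, 72, 57, 52, 52, 61, 81, 88, 88, 89, 89, 89, 89, 89, 90, 89, 90]
handle [247, 249, 255, 254, 253, 255, 250, 248, 255, 255, 255, 255, 255, 255, 255, 255, 255, 255, 255, 255, 255, 255, 254, 226, 149, 154, 166, 175, 182, 185, 185, 185, 184, 184, 183, 183, 184, 185, 186, 186, 185, 185, 185, 185, 185, 184, 169, 125, 96, 92, 92, 91, 92, 92, 92, 92, 92, 92]
handle [255, 255, 255, 255, 255, 254, 255, 255, 254, 252, 251, 252, 255, 255, 255, 254, 254, 255, 255, 255, 255, 255, 255, 255, 255, 254, 242, 165, 143, 153, 163, 171, 176, 177, 177, 176, 176, 176, 175, 176, 177, 178, 177, 176, 176, 175, 174, 175, 175, 172, 152, 113, 91, 87, 88, 88, 88, 88]
right arm [241, 197, 179, 180, 187, 189, 183, 191, 208, 223, 237, 246, 245, 241, 252, 255, 255, 255, 255, 255, 245, 210, 192, 190, 190, 190, 189, 190, 192, 194, 193, 179, 130, 100, 96, 95, 95, 95, 96, 94, 92, 87, 74, 69, 70, 70, 70, 70, 70, 70, 70, 71, 72, 75, 77, 80, 78, 72]
right arm [121, 122, 125, 128, 140, 158, 176, 195, 209, 219, 227, 236, 241, 242, 243, 243, 242, 244, 253, 255, 255, 255, 255, 252, 217, 183, 181, 182, 181, 184, 172, 125, 95, 92, 92, 91, 91, 90, 90, 89, 88, 83, 72, 66, 62, 61, 61, 61, 60, 61, 62, 62, 67, 72, 74, 75, 75, 71]
```

The ring bar is now at ~32°, but the pin has crept back about 2 mm (still within limits); I'll finish the ring following its arc and then re-seat the pin from behind.

Call:
step_arm:
  commands:
    - {"delta_pos": [50, -2, 0], "spin": 0}
    - {"delta_pos": [100, -4, 0], "spin": 0}
    - {"delta_pos": [111, -4.4, 0], "spin": 0}
    - {"delta_pos": [111, -4.4, 0], "spin": 0}
    - {"delta_pos": [111, -4.4, -15], "spin": 0}
    - {"delta_pos": [111, -4.4, -30], "spin": 0}
    - {"delta_pos": [111, -4.4, -40], "spin": 0}
    - {"delta_pos": [111, -4.4, -44], "spin": 0}
    - {"delta_pos": [111, -4.4, -44], "spin": 0}

```text
clock: 28.68
position: [0.622, 0.0369, 0.1553]
eef_rot: [[-0.042, -0.999, -0.006], [-0.999, 0.042, 0.003], [-0.003, 0.007, -1.0]]
contact_force: [0.0, 0.1, 0.0]
grip_width: 0.007
```

Call:
step_arm:
  commands:
    - {"delta_pos": [0.7, 0, -2], "spin": 0}
    - {"delta_pos": [1.5, 0, -4], "spin": 0}
    - {"delta_pos": [2.5, -0.1, -6], "spin": 0}
    - {"delta_pos": [3, -0.1, -8], "spin": 0}
    - {"delta_pos": [3.5, -0.1, -10], "spin": 0}
    - {"delta_pos": [3.5, -0.1, -10], "spin": 0}

```text
clock: 29.42
position: [0.6262, 0.0367, 0.1456]
eef_rot: [[-0.042, -0.999, -0.005], [-0.999, 0.042, 0.003], [-0.003, 0.005, -1.0]]
contact_force: [1.6, 1.2, 1.7]
grip_width: 0.006
```

Call:
step_arm:
  commands:
    - {"delta_pos": [0.5, 0, -2], "spin": 0}
    - {"delta_pos": [1, 0, -4], "spin": 0}
    - {"delta_pos": [1.5, 0, -6], "spin": 0}
    - {"delta_pos": [2, 0, -8], "spin": 0}
    - {"delta_pos": [2, 0, -8], "spin": 0}

```text
clock: 30.05
position: [0.6276, 0.0367, 0.1371]
eef_rot: [[-0.042, -0.999, -0.006], [-0.999, 0.042, 0.003], [-0.003, 0.007, -1.0]]
contact_force: [1.4, 0.6, 1.4]
grip_width: 0.007
```

Call:
step_arm:
  commands:
    - {"delta_pos": [0, 0, -2], "spin": 0}
    - {"delta_pos": [0, 0, -4], "spin": 0}
    - {"delta_pos": [0, 0, -6], "spin": 0}
    - {"delta_pos": [0, 0, -6], "spin": 0}

```text
clock: 30.55
position: [0.6273, 0.0367, 0.1308]
eef_rot: [[-0.042, -0.999, -0.007], [-0.999, 0.042, 0.003], [-0.003, 0.007, -1.0]]
contact_force: [-0.3, -0.3, 0.5]
grip_width: 0.001
```

Call:
step_arm:
  commands:
    - {"delta_pos": [0, 0, -1], "spin": 0}
    - {"delta_pos": [0, 0, -2], "spin": 0}
    - {"delta_pos": [0, 0, -2], "spin": 0}

```text
clock: 30.92
position: [0.6273, 0.0367, 0.1287]
eef_rot: [[-0.042, -0.999, -0.007], [-0.999, 0.042, 0.003], [-0.003, 0.008, -1.0]]
contact_force: [0.5, -0.9, 1.0]
grip_width: 0.005
```

Call:
step_arm:
  commands:
    - {"delta_pos": [0, 0, -1], "spin": 0}
    - {"delta_pos": [0, 0, -2], "spin": 0}
    - {"delta_pos": [0, 0, -2], "spin": 0}

```text
clock: 31.3
position: [0.6275, 0.0368, 0.127]
eef_rot: [[-0.042, -0.999, -0.007], [-0.999, 0.042, 0.003], [-0.003, 0.007, -1.0]]
contact_force: [1.0, 0.7, 3.3]
grip_width: 0.009
```

Call:
step_arm:
  commands:
    - {"delta_pos": [0, 0, -0.7], "spin": 0}
    - {"delta_pos": [0, 0, -1.5], "spin": 0}
    - {"delta_pos": [0, 0, -1.5], "spin": 0}

```text
clock: 31.68
position: [0.6278, 0.0369, 0.126]
eef_rot: [[-0.042, -0.999, -0.006], [-0.999, 0.042, 0.003], [-0.003, 0.006, -1.0]]
contact_force: [0.5, 0.5, 6.1]
grip_width: 0.007
```

Stop reached (force rises to 6 N at bar height ≈ axis height). Lift off, go back and measure.

Call:
step_arm:
  commands:
    - {"delta_pos": [1, 0, 10], "spin": 0}
    - {"delta_pos": [1, 0, 50], "spin": 0}
    - {"delta_pos": [-20, 1, 74], "spin": 0}
    - {"delta_pos": [-70, 3, 74], "spin": 0}
    - {"delta_pos": [-116, 4.5, 74], "spin": 0}
    - {"delta_pos": [-116, 4.5, 74], "spin": 0}
    - {"delta_pos": [-116, 4.5, 74], "spin": 0}
    - {"delta_pos": [-116, 4.5, 74], "spin": 0}

```text
clock: 32.67
position: [0.5135, 0.0411, 0.2002]
eef_rot: [[-0.042, -0.999, -0.004], [-0.999, 0.042, 0.003], [-0.003, 0.004, -1.0]]
contact_force: [-0.2, -0.4, 0.4]
grip_width: 0.004
```

```bash
cat > seat.py <<'E'
d=np.array([.9991,-.0419,0]);C=np.array([.5965,.0379,.1033])
for n,x,z in(('pivot',-.020,0),('top far',.012,.017),('top near',-.012,.017)):
  X=C+x*d+[0,0,z];print(n,proj(p,X).round(1))
b=im.min(2).astype(int)
for n,sl in(('left arm',slice(298,306)),('handle',slice(318,326))):
  print(n,b[112:172,sl].mean(1).astype(int).tolist())
E
sed -i 's/range(60,190,3)/range(48,140,3)/' asc.py; cat asc.py seat.py > as2.py; python3 as2.py
```

```text
[0.51328765 0.0411171  0.20003415] [ 0.41662243 -0.27705739 -0.75637553]
0 [[291, 71], [347, 71]]
15 [[289, 70], [348, 70]]
30 [[288, 74], [350, 74]]
45 [[287, 84], [351, 84]]
60 [[286, 97], [351, 97]]
75 [[286, 115], [352, 115]]
48 ==----=*####*=-----+*****+-----------=-----++++======-=++=
51 -----=-=******=----+***=-----------------=--=========-====
54 --======-=****+=---=+=------------------------=-----=-=-==
57 -===========+=----------------------------=======----=====
60 ===============----------------------------===----=-------
63 ================------------------------=----------=-----=
66 =======+++++++++++++++**+++++*+*+++++++++*++******+=----==
69 =======*#@@@@@%#*****######################@@@@@@%#+----==
72 =======*@@@@@@@@**************#####**#####@@@@@@@@#+-----+
75 =======%@@@@@@@@#*#%@@@@@@@@@@@@@@@@@@%###@@@@@@@@@+------
78 =======%@@@@@@@@%@@@@@@@@@@@@@@@@@@@@@@@@%@%@@@@@@@=------
81 =====++*@@@@@@@@@@@@@%#############%%@@@@@@@@@@@@@#=------
84 ====+*+**@@@@@@@@@@********#%%%#**#####%@@@%@@@@%#*=------
87 ===+**++***+=-#@@@**+=+**+*@@@@@####%%%%@@@@######*=------
90
[... 1010 characters left out ...]
:--:+**#%%@@@@@@@@@@@@@@@@@@@@@@@@@@@@@@@@@%#*=-----++
pivot [318.8 131.7]
top far [318.8  88. ]
top near [318.7 121.5]
left arm [161, 162, 160, 159, 157, 155, 154, 153, 155, 159, 162, 166, 158, 154, 149, 142, 145, 161, 162, 146, 133, 154, 227, 254, 255, 255, 255, 255, 250, 186, 111, 92, 92, 91, 90, 90, 90, 90, 90, 90, 89, 90, 89, 83, 71, 57, 51, 51, 52, 53, 61, 81, 88, 89, 89, 89, 89, 90, 89, 89]
handle [255, 255, 255, 255, 255, 255, 255, 255, 254, 255, 254, 253, 252, 252, 251, 250, 249, 255, 255, 255, 255, 255, 255, 255, 255, 255, 255, 255, 255, 255, 254, 240, 163, 142, 153, 163, 171, 177, 178, 178, 177, 176, 175, 175, 176, 176, 174, 174, 174, 173, 161, 118, 91, 89, 88, 88, 89, 88, 87, 87]
```

Pin is about 3 mm out (arm edge 4 px off the seated reference), ring is down on its stop. Push the handle home from behind with the closed fingers.

Call:
step_arm:
  commands:
    - {"delta_pos": [-10, 0.5, 0], "spin": 0}
    - {"delta_pos": [-10, 0.5, -30], "spin": 0}
    - {"delta_pos": [-10, 0.5, -65], "spin": 0}
    - {"delta_pos": [-10, 0.5, -82], "spin": 0}
    - {"delta_pos": [-10, 0.5, -86], "spin": 0}
    - {"delta_pos": [-10, 0.5, -86], "spin": 0}
    - {"delta_pos": [-10, 0.5, -86], "spin": 0}

```text
clock: 33.6
position: [0.5039, 0.0415, 0.1148]
eef_rot: [[-0.042, -0.999, -0.003], [-0.999, 0.042, 0.003], [-0.003, 0.003, -1.0]]
contact_force: [0.6, 0.4, 0.7]
grip_width: 0.006
```

Call:
step_arm:
  commands:
    - {"delta_pos": [4, -0.2, 0], "spin": 0}
    - {"delta_pos": [8, -0.3, 0], "spin": 0}
    - {"delta_pos": [12, -0.5, 0], "spin": 0}
    - {"delta_pos": [15, -0.6, 0], "spin": 0}
    - {"delta_pos": [17, -0.7, 0], "spin": 0}
    - {"delta_pos": [18, -0.75, 0], "spin": 0}
    - {"delta_pos": [18, -0.75, 0], "spin": 0}

```text
clock: 34.48
position: [0.5218, 0.0408, 0.1147]
eef_rot: [[-0.042, -0.999, -0.003], [-0.999, 0.042, 0.003], [-0.003, 0.003, -1.0]]
contact_force: [-0.1, 0.5, 1.0]
grip_width: 0.006
```

Call:
step_arm:
  commands:
    - {"delta_pos": [1, 0, 0], "spin": 0}
    - {"delta_pos": [2, -0.1, 0], "spin": 0}
    - {"delta_pos": [3, -0.1, 0], "spin": 0}
    - {"delta_pos": [3, -0.1, 0], "spin": 0}

```text
clock: 34.98
position: [0.5238, 0.0409, 0.1145]
eef_rot: [[-0.042, -0.999, -0.005], [-0.999, 0.042, 0.003], [-0.003, 0.006, -1.0]]
contact_force: [-3.1, -0.0, 0.0]
grip_width: 0.003
```

Call:
step_arm:
  commands:
    - {"delta_pos": [1, 0, 0], "spin": 0}
    - {"delta_pos": [2, -0.1, 0], "spin": 0}
    - {"delta_pos": [2, -0.1, 0], "spin": 0}

```text
clock: 35.35
position: [0.5255, 0.0408, 0.1145]
eef_rot: [[-0.041, -0.999, -0.006], [-0.999, 0.041, 0.003], [-0.003, 0.006, -1.0]]
contact_force: [-3.5, 0.5, 1.3]
grip_width: 0.004
```

Call:
step_arm:
  commands:
    - {"delta_pos": [1, 0, 0], "spin": 0}
    - {"delta_pos": [2, -0.1, 0], "spin": 0}
    - {"delta_pos": [2, -0.1, 0], "spin": 0}

```text
clock: 35.72
position: [0.527, 0.0408, 0.1144]
eef_rot: [[-0.041, -0.999, -0.007], [-0.999, 0.041, 0.003], [-0.003, 0.007, -1.0]]
contact_force: [-5.2, 0.2, 1.9]
grip_width: 0.001
```

Call:
step_arm:
  commands:
    - {"delta_pos": [0.7, 0, 0], "spin": 0}
    - {"delta_pos": [1.5, 0, 0], "spin": 0}
    - {"delta_pos": [1.5, 0, 0], "spin": 0}

```text
clock: 36.1
position: [0.5271, 0.0409, 0.1142]
eef_rot: [[-0.041, -0.999, -0.011], [-0.999, 0.041, 0.004], [-0.003, 0.011, -1.0]]
contact_force: [-6.7, -1.0, 1.7]
grip_width: 0.007
```

It stops at 0.5271 with the force rising: seated. Back off and check.

Call:
step_arm:
  commands:
    - {"delta_pos": [-4, 0, 0], "spin": 0}
    - {"delta_pos": [-15, 0.5, 0], "spin": 0}
    - {"delta_pos": [-17, 0.5, 30], "spin": 0}
    - {"delta_pos": [-17, 0.5, 85], "spin": 0}
    - {"delta_pos": [-17, 0.5, 86], "spin": 0}
    - {"delta_pos": [-17, 0.5, 86], "spin": 0}
    - {"delta_pos": [-17, 0.5, 86], "spin": 0}
    - {"delta_pos": [-17, 0.5, 86], "spin": 0}

```text
clock: 37.1
position: [0.5094, 0.0415, 0.199]
eef_rot: [[-0.041, -0.999, -0.013], [-0.999, 0.041, 0.004], [-0.003, 0.013, -1.0]]
contact_force: [0.5, -0.2, -0.7]
grip_width: 0.009
```

```bash
python3 as2.py; python3 - <<'E'
from h import *
im,p=grab('side','s9.png')
d=np.array([.9991,-.0419,0]);e=np.array([.0419,.9991,0]);P=np.array([.5965,.0379,.1033])-.020*d
for A in np.radians([0,7,15,30]):
  print(round(np.degrees(A)),[proj(p,P+.0465*(np.cos(A)*d+np.array([0,0,np.sin(A)]))+s*.022*e).round(1).tolist() for s in(1,-1)])
print('tip',proj(p,P+.053*d),'pivot',proj(p,P-.022*e))
g=im.min(2)
for v in range(160,205):print(v,''.join(' .:-=+*#%@'[int(g[v,u])*10//256] for u in range(305,370)))
E
```

```text
[0.50957572 0.04145313 0.19911824] [-0.05169327 -0.62112957  0.44112045]
0 [[291, 64], [348, 64]]
15 [[289, 63], [349, 63]]
30 [[288, 67], [350, 67]]
45 [[287, 76], [352, 76]]
60 [[286, 90], [352, 90]]
75 [[285, 107], [353, 107]]
48 --===-==-=+***+-----=-------------------------==--------==
51 -=========-===-------------------------------==----------=
54 ==============------------------------------==------------
57 ===========-=-==------------------------------------------
60 =======++++*+++++++++++++++++++++++***********##***+-----=
63 =======*#@@@@@@***#%@@@@@@@@@@@@@@@@@@@####%@@@@@@#*=----=
66 ==-====#@@@@@@@@%@@@@@@@@@@@@@@@@@@@@@@@@@%@@@@@@@@*=----=
69 =======@@@@@@@@@@@@@@%###############%@@@@@@@@@@@@@*------
72 -======%@@@@@@@@@@%********#%%%#******##@@@@@@@@@@@*------
75 -=-==++*@@@@@@@@@@*********@@@@@#*******%@@@@@@@@@%+------
78 =-==+*+**@@@%%@@@*-----=+=#@@@@@%*******#@@@@@@@@#*+------
81 ===+**+**=-==*@@@+*%*#%###@@@@@@@%%%%%%%#%@@@#####*+------
84 ---=**++=-+**#@@@*###@@@@@@@@@@@@@@@@@@@%%@@@#####*+------
87 --====-=--=**#@@@++=+@@@@@@@@@@@@@@@@@#@%%@@@******+------
90
[... 4357 characters left out ...]

195 .......:::...---------=========-====+++========------------------
196 ..:....:.....:-------======+++++++++++=-=========------------=---
197 .:.....:..:..::------======+++++++++++=--=+++=======-------====--
198 :..............----------==++++++++++==-=*%%%#*=======--==++++=--
199 ...............-------=====+++++++++++==*%@@@@%+========++++++---
200 ..:.......:-=-:------==-===++++++++++===*#%%%%%#======+++++++=---
201 .........:=+%%*++=-:-++==-=++++++++++=*+==*###%#====-=+++++=-----
202 ......::-=++%@%#++=--*+=-==++++++++++=+==+#%%%#*=====++++==------
203 .....:::=+++%%%#*++--*+---=++++++**+*****#*##*++=====++===-------
204 .....:::=+++*#%%+++=-======++****#########+++++=====-=--=--------
```

```bash
python3 -c "
from cell import bot
print(bot.get_obs()['clock'],bot.get_obs()['contact_force']);print(bot.close_job())"
```

```text
37.2 [ 0.86850402 -0.55078064 -0.72784784]
the job is handed in; nothing more can be done
None
```

I pushed the linchpin through the cross hole from the robot's side until its shoulder met the shaft. I then swung the ring over the top and down round the far side, and handed in at 37 s with the gripper clear of everything. The hand-in gives no verdict.

- **Hole:** the cameras put it at about 103 mm. Touching the pin's underside to the shaft top agreed, and the pin went in with almost no resistance.
- **Pin creep:** pushing the bar forward jammed by friction at about 42°, so I finished by pressing it from above. That pressing worked the pin back out by about 3 mm. I pushed the handle home again until it stopped at about 7 N, and a final picture matched the earlier seated position to within about 0.1 px.
- **Ring:** while I pressed it, the force levelled off at about 1.4 N and then climbed to 6 N with the bar level with the pin, so it reached its stop. In the last side picture it looks 0–6° up, against a limit of about 7°. About 3° of that could be the pin sagging in its hole, but I could not separate the two.
- **Not checked:** the 12-picture limit ran out while I was swinging the ring, so the last checks came from pixel values and forces instead of viewed pictures. I did not check the starter motor, bearing or piston at the end; I planned the moves to keep clear of them.

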